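# Measure the sliding-door groove and fit the matching end stop

## Robot

A 6-joint arm with a two-finger parallel gripper is mounted at the origin on the work surface. World frame = base frame: x ahead of the robot, y to its left, z up, the work surface at z = 0. Lengths are in m, angles in rad, forces in N, time in s.
With the tool pointing down it reaches from about 0.3 to 0.875 m from the base axis. Payload 6.4 kg.
Tool frame: the origin (TCP) lies between the finger pads; the fingertips stand 8 mm ahead of it and the grasp point (between the pads) lies 11 mm behind it; z points along the fingers, y is the direction in which the jaws open and shut (so a half turn about z gives the same grasp; the last joint's range is limited). The gripper opens to 85 mm and grips with 20 to 120 N. Pads are 22 mm wide; open, the fingers measure 114 mm over their backs; the gripper's body (76 mm by 85 mm) begins 54 mm behind the grasp point. The pads swing forward as they close: fully open they stand 13 mm farther back than shut.
Start: joints at [1.126, 0.181, 1.607, -0, 1.354, -0.206], TCP at [0.136, 0.559, 0.239] pointing down, gripper open.
Joint ranges: [-2.99, 2.99], [-0.89, 2.07], [0.3, 2.58], [-1.14, 4.28], [0, 2.63], [-3.12, 3.12]. Speed limits (rad/s): [2.57, 2.57, 3.01, 3.14, 3.14, 3.14].

## Interface

Orientations are given as a unit quaternion [w, x, y, z].
In Python, from bench import monitor, viewer, workorder, spotter gives the robot as it stands. The module is installed in compiled form; this text tells all that it offers.
- The arm moves only by the tool move_arm, never from a script. Its argument "motion" is a list of rows, each a list of 3 entries, a list of its own where there are three numbers: the shift along the tool's x, y, z in units of 60 mm (1.0 is 60 mm), then the turn, a rotation vector about the tool's x, y, z in units of 8 degrees (1.0 is 8 degrees), then the opening in per cent of the stroke, from 0 (shut) to 100 (fully open). In form: [[[dx, dy, dz], [rx, ry, rz], grip], ...]. A call has 1 to 10 rows; each row is the pose to reach, as a shift and turn from the pose commanded when the call began, along the tool's axes at that moment; what a row does not reach only later rows make up. A row lasts 1/8 s, in which the tool goes at most 62.5 mm and 10.7 degrees, less where a joint would pass 70% of its speed; a pose out of reach is approached as far as the arm can. A call with a gripper value outside its range is refused whole. The fingers move at their own pace and stop on an object; the grip force is fixed at half the most. Time passes only in rows, so rows that repeat a pose let the fingers close. It gives the time, the measured TCP pose, the force and the opening at its end, in the units of the state.
- monitor.get_obs(): the state, without advancing time (a new reading comes with each control period).
- viewer.camera(name): name is "scene" or "top" or "wrist"; returns the picture (420x560x3 uint8, blue, green, red); there is no depth.
- viewer.calibration(name): a dict with "fovy" (degrees; the focal length in pixels is half the picture's height over the tangent of half this angle, whatever the lens; pixels are square), "cx", "cy" (the principal point, pixels), "extrinsics" (4x4, takes a point from camera to world coordinates). Camera axes: x right, y down, z forward; pixel columns grow to the right and rows downward; lengths in m; the calibration is good to about 2 mm. A picture is of the moment at which its call begins: read the wrist's pose just before it. calibration takes no time and is no camera call; for the wrist camera it gives the pose at the moment of the call.
- workorder.hand_in(): hands the job in, once; it reports no verdict.
Trained networks look in the newest picture that a camera, given by its name, has taken for a name from the list of things; names that differ only in an ending like _2 or _b are one class to them, and where a whole thing is asked for, a point or a joint stands for the part that bears it (a point fixed in the world has none). Each returns a list of dicts, best first, with "score" (0 to 1); they miss things now and then, are a little off and sometimes report something else, mostly with a low value. They report only what shows in the picture. A call takes as long as a camera call. They do not tell look-alikes from the thing itself.
- spotter.search_frame(camera, name): "centre" ([column, row] as shares, 0 to 1, of the picture: columns of its width, rows of its height, amid what is visible of it).
- spotter.outline_of(camera, name): "region" (420x560 bool, what is visible of it) and "centre" ([column, row] as shares, 0 to 1, of the picture: columns of its width, rows of its height, amid what is visible of it).
The state is a dict: "time_s": time; "q": joint angles; "dq": joint speeds; "joint_efforts": joint torques, N m; "eef_pos": TCP position; "eef_rot": TCP orientation; "wrist_force": force on the tool from outside, world axes, zero at the start; "torque": the same for the moment, N m; "opening": opening from 0.0 (shut) to 1.0 (fully open).
Only numpy, scipy, OpenCV 4.12 (cv2) and the standard library are available. Lean on these libraries where they do the work, as an engineer would, in place of code of your own. Each camera call takes 0.05 s, during which the arm holds its last target. There are 200 camera calls.

## Task

With the sprung depth gauge that lies across the open glass jar, measure the grey door track in the open half of the shelf: probe in the groove, base pressed down with about a kilo until it sits flat and firm on both lips, held there for a second to read the depth; then lay the gauge gently back across the jar. Next take from the blue dish the end stop whose foot is as high as that groove is deep and press it gently down onto the groove's floor at the pencil mark near the open end, along the groove, so that the foot lies flush with the lips. Let go, and leave the door, the other stop and everything else where they are.

Things in the scene. Friction and masses are not known exactly. Their poses are not given: they have to be found in the camera images.
- shelf: Low white MDF shelf, fixed; board 240 mm (x) by 520 mm (y), 25 mm thick. Origin: centre of its underside, z up. The grey door track lies in it along y, its centre line at x = +75 mm, and runs out at the -y end. Back panel along the -x edge and cheek at +y, both to z = 110 mm; cheek at -y to z = 55 mm, from x = -108 to +42 mm.
- track_a: One piece of the grey plastic door track, fixed, 259 mm long (y), 40 mm wide (x): a groove 12 mm wide between flat lips 14 mm wide. The pieces lie end to end along the shelf's y, in either order; one groove is 6 mm deep, the other 14 mm, not known which. Origin: rebate floor under its middle, 7 mm above the shelf's underside; levelling screws hold the lips 1 to 8 mm above the board (unknown).
- track_b: The other piece of the door track; like track_a but of the other depth and levelled to its own height. The piece with the lower y in the shelf's frame is the one in the open half.
- stop_mark (a point): Place for the stop, between two pencil lines on the board: over the middle of the groove, level with the board's top (so 1 to 8 mm below the track's lips), 55 mm from the groove's open end. Axes as the shelf's (y along the groove, z up). The groove is free from here 55 mm to -y and at least 165 mm to +y.
- door_edge (a point): Top corner of the leading (-y) edge of the frosted acrylic sliding door, a 6 mm pane 250 mm long that stands 123 mm above the board in an aluminium shoe in the track; it must stay where it is.
- jar: Open straight glass jar, loose, 62 mm outer diameter, 75 mm tall, wall 4 mm, 320 g, standing on the shelf; origin at the centre of its underside, z up.
- gauge: Sprung depth gauge, about 150 g, level across the jar's mouth. Steel base bar 76 (x) x 18 (y) x 8 mm; origin: centre of its flat underside, z up. Black body to grip, 30 (x) x 16 (y) mm, from z = 8 to 52 mm, white scales on its y faces. Below the origin a 6 mm round probe projects 18 mm; its rod's red cap (top at z = 58 mm, rises as the probe goes in) is above the body.
- probe (a joint): How far the probe is pushed in: 0 at rest to 0.018 m (level with the base). The spring pushes back with 1.5 N at first and 0.25 N more per mm. With the base flat on the lips and the probe on the groove's floor, depth = 18 mm minus this: 0.012 means 6 mm deep, 0.004 means 14 mm deep.
- dish: Shallow blue ceramic dish, fixed, 130 mm (x) by 75 mm (y), 10 mm high, inner floor 5 mm over the table; origin at the centre of its underside. The two stops stand in it, 60 mm apart along its x, in either order, their feet along its y.
- stop_white: White end stop for a groove 6 mm deep, 30 g: foot 9 (x) x 40 (y) x 6 mm, from its middle a grip tab 10 (x) x 12 (y) mm rises 26 mm. Origin at the centre of the foot's top face, under the tab; z up; the foot reaches 6 mm below.
- stop_orange: Orange end stop for a groove 14 mm deep, 30 g: as the white one, but with a foot 14 mm high. Origin at the centre of the foot's top face, under the tab; z up; the foot reaches 14 mm below.
- denture_box: Yellow plastic denture box, 64 x 86 x 40 mm, on the shelf; leave alone. Origin at the centre of its underside.
- tube_holder: Closed round cream tube holder, white with green lid, 42 mm across, 62 mm tall, on the shelf; leave alone. Origin at the centre of its underside.
- hair_clip: Metal hair clip, 58 x 14 x 12 mm, on the shelf; leave alone. Origin at the centre of its underside.
- nail_brush: Wooden nail brush, 38 x 88 x 37 mm, on the shelf; leave alone. Origin at the centre of its underside.
- swab_tub: Clear swab tub with blue lid, 69 mm across, 67 mm tall, on the shelf behind the door; leave alone. Origin at the centre of its underside.
Things that resemble listed ones, but are neither listed nor needed, are in the scene too. There is more than one size of the jar; the one meant has the size given above. Of the things like the stop_white, leave any that is pink; of the rest the smaller one is meant.

How it is judged:
By the outcome, as a careful person would: the job done as asked, in the order asked, and still so for the second after the job is handed in, with the robot touching nothing.
It also fails if it takes over 64 s, if anything falls off the work surface, if the arm or the gripper's body presses on something with over 40 N, if the wrist force passes 120 N, or if a joint passes its speed limit or range.

## Working session

There is one attempt and no reset: what is moved stays moved. The work goes in short steps, Python scripts to look and compute and a tool call to move; the robot and the scene stay as the last step left them, time stands still between calls to the robot, and variables do not carry over. Pictures are saved under pics/ and viewed, about 8 in all and at most 12, crops included, and the job is handed in when it is done.

Besides the shell and the picture viewer there is one more tool, called after "Request:" in YAML: its name, and indented under it one key for each argument. move_arm: Moves the arm, as the interface text tells. Its arguments: {"type":"object","properties":{"motion":{"type":"array","items":{"type":"array"}}},"required":["motion"]}

```bash
mkdir -p pics; cat > h.py <<'E'
import numpy as np, cv2
from scipy.spatial.transform import Rotation as R
from bench import monitor, viewer, workorder, spotter
def shot(n,f=None):
    im=viewer.camera(n)
    if f: cv2.imwrite('pics/'+f,im)
    return np.array(im)
def K(c): 
    f=210/np.tan(np.radians(c['fovy'])/2); return f,c['cx'],c['cy'],np.array(c['extrinsics'])
def ray(c,uv,z):
    f,cx,cy,E=K(c); d=E[:3,:3]@np.array([(uv[0]-cx)/f,(uv[1]-cy)/f,1]); o=E[:3,3]
    return o+d*(z-o[2])/d[2]
def proj(c,p):
    f,cx,cy,E=K(c); q=E[:3,:3].T@(np.array(p)-E[:3,3]); return np.array([f*q[0]/q[2]+cx,f*q[1]/q[2]+cy])
E
python3 - <<'E'
from h import *
np.set_printoptions(precision=3,suppress=True)
o=monitor.get_obs();print(o['time_s'],o['eef_pos'],o['eef_rot'],o['wrist_force'])
a=shot('scene','s0.png');b=shot('top','t0.png')
for n in('scene','top'):
    c=viewer.calibration(n);print(n,c['fovy'],c['cx'],c['cy'],np.array(c['extrinsics']))
for n in['shelf','track_a','jar','gauge','dish','stop_white','stop_orange','door_edge']:
    for cam in('top',):
        print(n,cam,[(round(d['score'],2),np.round(np.array(d['centre'])*[560,420],0)) for d in spotter.search_frame(cam,n)[:4]])
cv2.imwrite('pics/b.png',cv2.resize(b,None,fx=1.42,fy=1.42,interpolation=3))
cv2.imwrite('pics/a.png',cv2.resize(a,None,fx=1.42,fy=1.42,interpolation=3))
E
```

```text
0.0 [0.136 0.558 0.238] [-0.     0.119  0.993 -0.001] [-0.388  0.478  0.315]
scene 46.32224730401158 283.1500710293218 201.88017830965572 [[ 0.787  0.344 -0.513  1.041]
 [ 0.617 -0.419  0.666 -0.842]
 [ 0.014 -0.84  -0.542  0.715]
 [ 0.     0.     0.     1.   ]]
top 56.45711945378818 280.27833763861355 210.1895138465577 [[ 0.019 -0.996  0.083  0.387]
 [-0.999 -0.022 -0.029 -0.098]
 [ 0.031 -0.082 -0.996  1.028]
 [ 0.     0.     0.     1.   ]]
shelf top [(0.57, array([202., 183.]))]
track_a top [(0.82, array([267., 153.])), (0.78, array([161., 167.]))]
jar top [(0.75, array([297., 275.])), (0.74, array([202., 183.])), (0.63, array([262., 189.]))]
gauge top [(0.82, array([259., 186.]))]
dish top [(0.64, array([380., 193.]))]
stop_white top [(0.69, array([426., 204.])), (0.6, array([406., 243.])), (0.37, array([225., 181.]))]
stop_orange top [(0.55, array([374., 179.])), (0.48, array([257., 185.])), (0.35, array([268., 153.]))]
door_edge top [(0.65, array([168., 153.]))]
```

View pics/a.png

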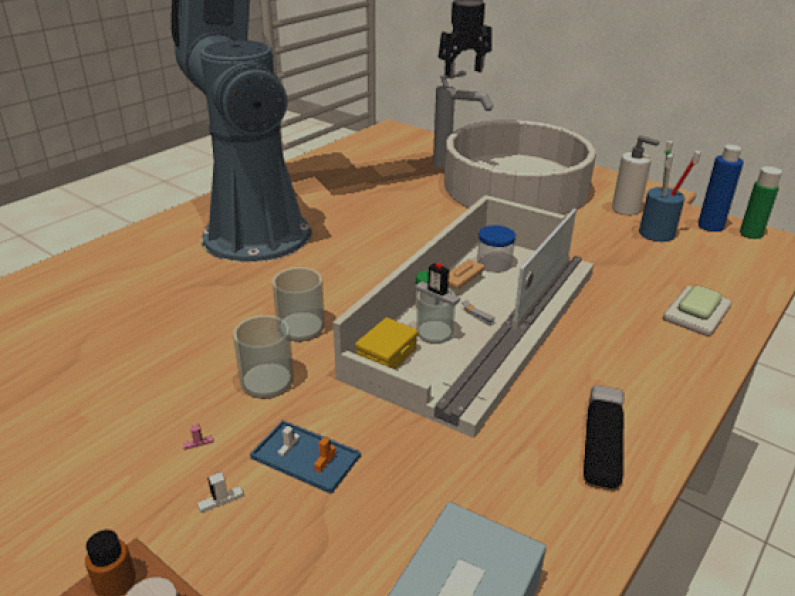

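View pics/b.png

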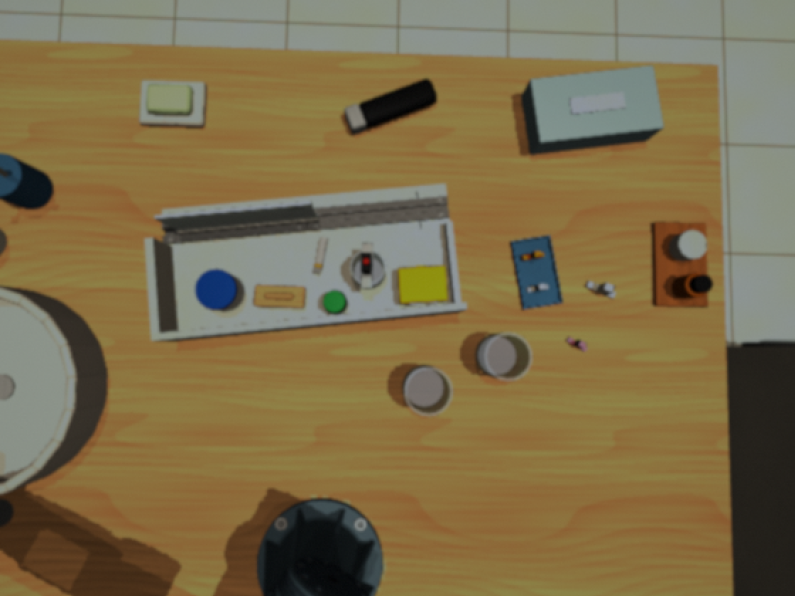

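The views show the shelf in the middle, with its open end to image right (world -y). The gauge lies on the small jar at about (258,187) in the raw top picture. In the dish, orange is at about (374,180) and white at about (379,203). A larger white stop (about 424,204) and a pink one (406,242) lie outside it.

```bash
python3 - <<'E'
from h import *
np.set_printoptions(precision=3,suppress=True)
c=viewer.calibration('top')
for n,uv,z in[('brd +x-y',(447,191),.025),('brd -x-y top',(465,310),.055),('brd -x+y',(153,338),.11),('mark',(418,206),.027),('mark2',(420,196),.025),('trackend',(447,210),.028),('gauge cap',(366,260),.13),('dish c',(536,272),.01),('orange',(531,256),.03),('white',(538,288),.03),('door',(316,210),.1)]:
    print(n,ray(c,np.array(uv)/1.42,z))
w=viewer.calibration('wrist');o=monitor.get_obs()
T=np.eye(4);q=o['eef_rot'];T[:3,:3]=R.from_quat([q[1],q[2],q[3],q[0]]).as_matrix();T[:3,3]=o['eef_pos']
print(w['fovy'],w['cx'],w['cy'],np.linalg.inv(T)@np.array(w['extrinsics']),T)
E
```

```text
brd +x-y [ 0.672 -0.214  0.025]
brd -x-y top [ 0.451 -0.245  0.055]
brd -x+y [0.391 0.273 0.11 ]
mark [ 0.642 -0.16   0.027]
mark2 [ 0.661 -0.164  0.025]
trackend [ 0.636 -0.214  0.028]
gauge cap [ 0.524 -0.071  0.13 ]
dish c [ 0.527 -0.384  0.01 ]
orange [ 0.554 -0.369  0.03 ]
white [ 0.495 -0.382  0.03 ]
door [0.612 0.017 0.1  ]
65.16911547143557 278.9536543266565 207.88185516341454 [[-0.    -0.955 -0.296  0.075]
 [ 1.    -0.    -0.001 -0.001]
 [ 0.001 -0.296  0.955 -0.134]
 [ 0.     0.     0.     1.   ]] [[-0.972  0.237 -0.     0.136]
 [ 0.237  0.972 -0.     0.559]
 [-0.    -0.    -1.     0.239]
 [ 0.     0.     0.     1.   ]]
```

Request:
move_arm:
  motion:
    - [[-0.4,-0.4,-0.83],[0,0,0],100]
    - [[-8.46,-9.08,-0.83],[0,0,-2.58],100]
    - [[-8.46,-9.08,-0.83],[0,0,-2.58],100]
    - [[-8.46,-9.08,-0.83],[0,0,-2.58],100]
    - [[-8.46,-9.08,-0.83],[0,0,-2.58],100]
    - [[-8.46,-9.08,-0.83],[0,0,-2.58],100]
    - [[-8.46,-9.08,-0.83],[0,0,-2.58],100]
    - [[-8.46,-9.08,-0.83],[0,0,-2.58],100]
    - [[-8.46,-9.08,-0.83],[0,0,-2.58],100]
    - [[-8.46,-9.08,-0.83],[0,0,-2.58],100]

```text
time_s: 1.75
eef_pos: [0.4243, 0.0451, 0.2897]
eef_rot: [0.001, -0.06, 0.998, -0.0]
wrist_force: [1.2, 0.6, 0.2]
opening: 0.997
```

Request:
move_arm:
  motion:
    - [[-1.03,-2.05,0],[0,0,0],100]
    - [[-1.03,-2.05,0],[0,0,0],100]
    - [[-1.03,-2.05,0],[0,0,0],100]
    - [[-1.03,-2.05,0],[0,0,0],100]
    - [[-1.03,-2.05,0],[0,0,0],100]

```text
time_s: 2.38
eef_pos: [0.4991, -0.0662, 0.2891]
eef_rot: [-0.0, -0.061, 0.998, 0.0]
wrist_force: [0.6, 0.2, 0.7]
opening: 0.998
```

```bash
python3 - <<'E'
from h import *
np.set_printoptions(precision=3,suppress=True)
import pickle
o=monitor.get_obs();print(o['time_s'],o['eef_pos'],o['eef_rot'],o['dq'])
a=shot('wrist'); c=viewer.calibration('wrist'); pickle.dump(c,open('c1.pkl','wb'));cv2.imwrite('pics/w1raw.png',a)
for n in['jar','gauge','dish','stop_white','stop_orange','track_a']:
    r=spotter.outline_of('wrist',n)
    print(n,[(round(d['score'],2),np.round(np.array(d['centre'])*[560,420],0)) for d in r[:4]])
cv2.imwrite('pics/w1.png',cv2.resize(a,None,fx=1.42,fy=1.42,interpolation=3))
E
```

```text
2.375 [ 0.499 -0.066  0.289] [-0.    -0.061  0.998  0.   ] [ 0.01  -0.01   0.001 -0.002 -0.003 -0.002]
jar [(0.97, array([57., 30.])), (0.72, array([407., 162.])), (0.69, array([268., 220.])), (0.64, array([196.,  10.]))]
gauge [(0.93, array([267., 201.]))]
dish [(0.92, array([ 30., 162.]))]
stop_white [(0.74, array([ 18., 138.]))]
stop_orange [(0.63, array([ 29., 183.])), (0.42, array([188., 160.]))]
track_a [(0.8, array([247., 262.])), (0.63, array([449., 254.]))]
```

View pics/w1.png

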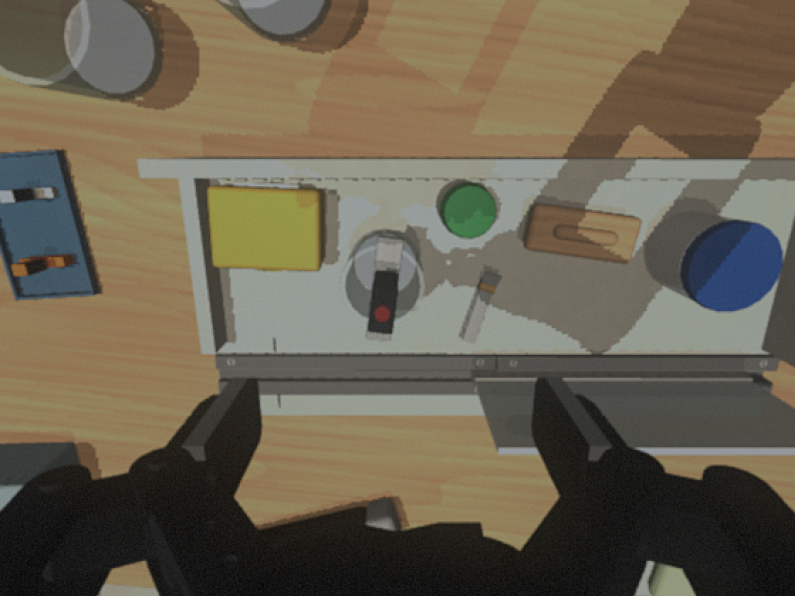

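```bash
python3 - <<'E'
from h import *
np.set_printoptions(precision=4,suppress=True)
import pickle
c=pickle.load(open('c1.pkl','rb'))
P={}
for n,uv,z in[('cap',(382,313),.158),('bar-x',(391,239),.108),('bar+x',(378,339),.108),('body top front',(383,271),.152),('track L in',(218,355),.03),('track R in',(775,357),.03),('mark in',(275,344),.025),('mark out',(279,400),.025),('brd cornr',(222,414),.025),('cheek corner',(180,178),.055),('dish tr',(64,151),.01),('dish br',(99,293),.01)]:
    P[n]=ray(c,np.array(uv)/1.42,z);print(n,P[n])
ang=lambda a,b:np.arctan2(*(P[b]-P[a])[[1,0]])
print('bar yaw',ang('bar-x','bar+x'),np.linalg.norm(P['bar+x']-P['bar-x']),'mid',(P['bar+x']+P['bar-x'])/2)
print('track yaw',ang('track L in','track R in')-np.pi/2,'mark yaw',ang('mark in','mark out'))
t=viewer.calibration('top'); print('top cap', proj(t,P['cap']))
for z in(.024,.027,.03,.033):
  for u in (250,430): 
    print(z,[ray(c,np.array((u,v))/1.42,z)[:2] for v in(357,394)])
im=cv2.imread('pics/w1raw.png')
a=cv2.resize(im[150:300,130:330],None,fx=4,fy=4,interpolation=cv2.INTER_CUBIC)
cv2.imwrite('pics/w1c.png',cv2.convertScaleAbs(a,alpha=1.5,beta=10))
E
```

```text
cap [ 0.5183 -0.0739  0.158 ]
bar-x [ 0.4821 -0.0733  0.108 ]
bar+x [ 0.5563 -0.074   0.108 ]
body top front [ 0.4938 -0.0763  0.152 ]
track L in [ 0.6227 -0.2177  0.03  ]
track R in [0.5618 0.2913 0.03  ]
mark in [ 0.6076 -0.1672  0.025 ]
mark out [ 0.6655 -0.1607  0.025 ]
brd cornr [ 0.6876 -0.2149  0.025 ]
cheek corner [ 0.4646 -0.2392  0.055 ]
dish tr [ 0.4591 -0.3563  0.01  ]
dish br [ 0.5833 -0.335   0.01  ]
bar yaw -0.008644094838821125 0.07425642068829488 mid [ 0.5192 -0.0737  0.108 ]
track yaw 0.11909127348427151 mark yaw 0.1118957535244673
top cap [258.8187 183.7004]
0.024 [array([ 0.6241, -0.1901]), array([ 0.663 , -0.1889])]
0.024 [array([ 0.6035, -0.023 ]), array([ 0.6418, -0.0174])]
0.027 [array([ 0.6226, -0.1892]), array([ 0.6612, -0.188 ])]
0.027 [array([ 0.6021, -0.0234]), array([ 0.6402, -0.0179])]
0.03 [array([ 0.6211, -0.1884]), array([ 0.6595, -0.1872])]
0.03 [array([ 0.6008, -0.0238]), array([ 0.6386, -0.0183])]
0.033 [array([ 0.6196, -0.1875]), array([ 0.6577, -0.1864])]
0.033 [array([ 0.5994, -0.0242]), array([ 0.6369, -0.0188])]
```

View pics/w1c.png

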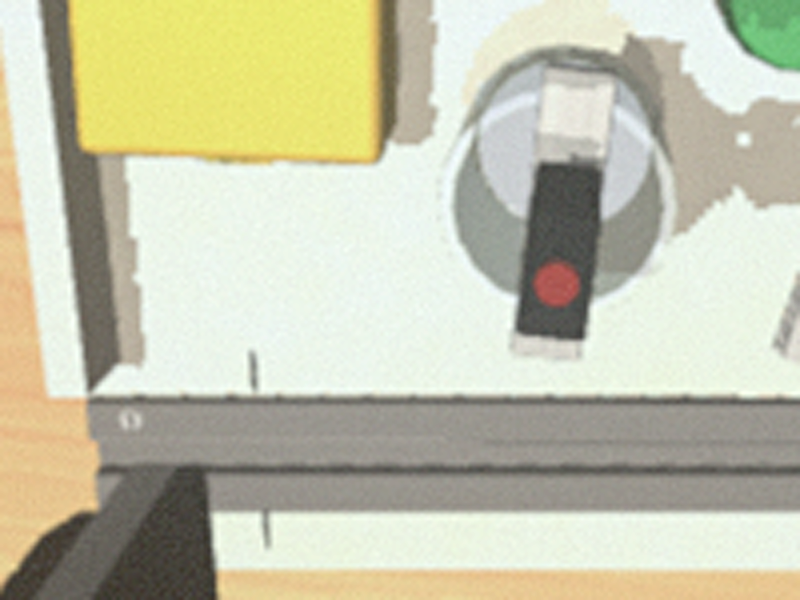

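The gauge is at about (0.519, -0.074) with yaw about 0, and the shelf's yaw is about 0.12. The bar measures 74 mm against the 76 mm given, so the fix is sound. The pencil marks show at (250,370) and (266,530) in the crop.

Request:
move_arm:
  motion:
    - [[-0.31,-0.16,0.8],[0,0,0.93],100]
    - [[-0.31,-0.16,1.6],[0,0,0.93],100]
    - [[-0.31,-0.16,2.3],[0,0,0.93],100]
    - [[-0.31,-0.16,2.78],[0,0,0.93],100]
    - [[-0.31,-0.16,2.78],[0,0,0.93],100]
    - [[-0.31,-0.16,2.78],[0,0,0.93],100]

```text
time_s: 3.48
eef_pos: [0.5202, -0.075, 0.1237]
eef_rot: [0.001, 0.004, 1.0, -0.0]
wrist_force: [-0.1, 0.4, 0.9]
opening: 1.003
```

```bash
python3 - <<'E'
from h import *
np.set_printoptions(precision=4,suppress=True)
a=shot('wrist'); c=viewer.calibration('wrist')
o=monitor.get_obs();print(o['time_s'],o['eef_pos'],o['eef_rot'],o['wrist_force'])
cv2.imwrite('pics/w2.png',a)
# cap centre by red
hsv=cv2.cvtColor(a,cv2.COLOR_BGR2HSV); m=((hsv[...,0]<8)|(hsv[...,0]>172))&(hsv[...,1]>120)&(hsv[...,2]>60)
n,l,s,ce=cv2.connectedComponentsWithStats(m.astype(np.uint8))
for i in range(1,n):
    if s[i,4]>60: print(ce[i],s[i],ray(c,ce[i],.158))
E
```

```text
3.525 [ 0.5206 -0.0752  0.1242] [ 0.0014  0.0041  1.     -0.0005] [ 0.4188 -0.1045  0.7586]
[285.7584 318.611 ] [273 304  26  29 563] [ 0.5178 -0.0741  0.158 ]
```

View pics/w2.png

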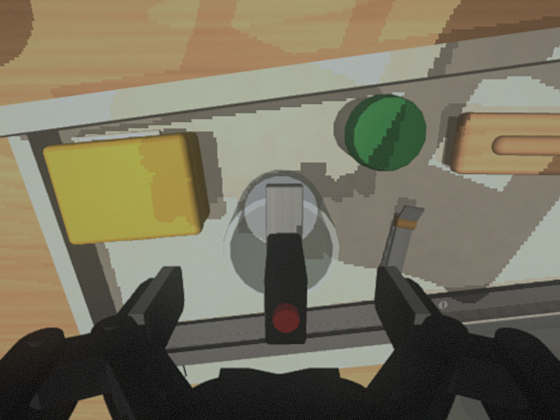

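The body is centred between the fingers and the bar is vertical in the image, with the cap at (286,319). I'll close now.

Request:
move_arm:
  motion:
    - [[0.04,0.01,0.03],[0,0,0],100]
    - [[0.04,0.01,0.03],[0,0,0],50]
    - [[0.04,0.01,0.03],[0,0,0],10]
    - [[0.04,0.01,0.03],[0,0,0],5]
    - [[0.04,0.01,0.03],[0,0,0],5]
    - [[0.04,0.01,0.03],[0,0,0],5]
    - [[0.04,0.01,0.03],[0,0,0],5]
    - [[0.04,0.01,0.03],[0,0,0],5]

```text
time_s: 4.53
eef_pos: [0.5171, -0.0742, 0.1206]
eef_rot: [0.0, 0.004, 1.0, -0.0]
wrist_force: [-0.1, -0.4, 1.6]
opening: 0.176
```

Request:
move_arm:
  motion:
    - [[0,0,-0.2],[0,0,0],5]
    - [[0,0,-0.6],[0,0,0],5]
    - [[0,0,-1.0],[0,0,0],5]
    - [[-0.6,-0.15,-1.0],[0,0,-0.4],5]
    - [[-1.2,-0.3,-0.8],[0,0,-0.92],5]
    - [[-1.85,-0.41,-0.3],[0,0,-0.92],5]
    - [[-1.85,-0.41,0.3],[0,0,-0.92],5]
    - [[-1.85,-0.41,0.66],[0,0,-0.92],5]
    - [[-1.85,-0.41,0.66],[0,0,-0.92],5]
    - [[-1.85,-0.41,0.66],[0,0,-0.92],5]

```text
time_s: 5.78
eef_pos: [0.6285, -0.0999, 0.0826]
eef_rot: [0.001, -0.06, 0.998, -0.0]
wrist_force: [0.8, -0.4, -1.0]
opening: 0.18
```

```bash
python3 - <<'E'
from h import *
import pickle
np.set_printoptions(precision=4,suppress=True)
a=shot('wrist'); c=viewer.calibration('wrist');pickle.dump(c,open('c3.pkl','wb'));cv2.imwrite('pics/w3raw.png',a)
o=monitor.get_obs();print(o['time_s'],o['eef_pos'],o['eef_rot'],o['wrist_force'])
cv2.imwrite('pics/w3.png',cv2.convertScaleAbs(cv2.resize(a,None,fx=1.42,fy=1.42,interpolation=3),alpha=1.5))
hsv=cv2.cvtColor(a,cv2.COLOR_BGR2HSV); m=((hsv[...,0]<8)|(hsv[...,0]>172))&(hsv[...,1]>120)&(hsv[...,2]>60)
n,l,s,ce=cv2.connectedComponentsWithStats(m.astype(np.uint8))
for i in range(1,n):
    if s[i,4]>60: print(ce[i],ray(c,ce[i],o['eef_pos'][2]+.0375))
E
```

```text
5.825 [ 0.6289 -0.1001  0.0831] [ 0.0015 -0.06    0.9982 -0.0006] [ 0.5309  0.2378 -0.626 ]
[278.9346 330.7002] [ 0.6283 -0.1016  0.1206]
```

View pics/w3.png

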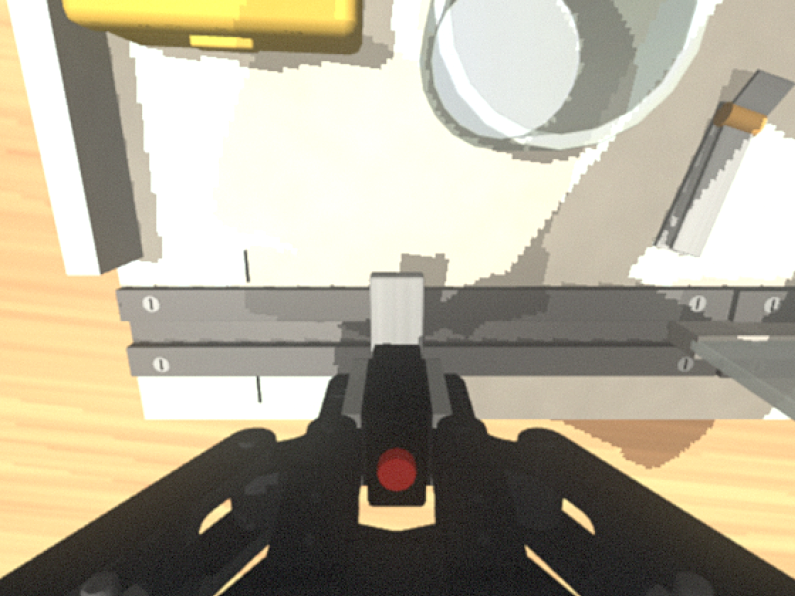

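The picture shows the groove running level, with lips at rows about 290–320 and 347–376 (scaled picture). The far groove wall is a dark strip at about 341–347. The door is at the right and clear of the gauge.

```bash
python3 - <<'E'
from h import *
import pickle
np.set_printoptions(precision=4,suppress=True)
c=pickle.load(open('c3.pkl','rb'))
g=cv2.cvtColor(cv2.imread('pics/w3raw.png'),cv2.COLOR_BGR2GRAY).astype(float)
for u0,u1 in((125,165),(205,240),(320,400)):
    p=g[195:272,u0:u1].mean(1); d=np.diff(p)
    print(u0,[(195+i+.5,round(d[i],0)) for i in range(len(d)) if abs(d[i])>5])
ex=np.array([np.cos(.119),np.sin(.119)]);ey=np.array([-ex[1],ex[0]])
# lip z from the 40mm width
for u,v1,v2 in((222,204.5,264.8),(350,204.5,264.8)):
    for z in(.026,.028,.030,.032,.034):
        a,b=ray(c,(u,v1),z)[:2],ray(c,(u,v2),z)[:2]; print(u,z,'w',(b-a)@ex,'mid',((a+b)/2))
E
```

```text
125 [(200.5, np.float64(-41.0)), (201.5, np.float64(-62.0)), (202.5, np.float64(-24.0)), (203.5, np.float64(40.0)), (204.5, np.float64(16.0)), (239.5, np.float64(-18.0)), (240.5, np.float64(-24.0)), (241.5, np.float64(-10.0)), (243.5, np.float64(26.0)), (244.5, np.float64(23.0)), (245.5, np.float64(5.0)), (263.5, np.float64(10.0)), (264.5, np.float64(50.0)), (265.5, np.float64(21.0))]
205 [(200.5, np.float64(-40.0)), (201.5, np.float64(-58.0)), (202.5, np.float64(-21.0)), (203.5, np.float64(27.0)), (204.5, np.float64(15.0)), (225.5, np.float64(11.0)), (226.5, np.float64(10.0)), (239.5, np.float64(-20.0)), (240.5, np.float64(-25.0)), (241.5, np.float64(-9.0)), (243.5, np.float64(26.0)), (244.5, np.float64(21.0)), (263.5, np.float64(6.0)), (264.5, np.float64(40.0)), (265.5, np.float64(15.0)), (266.5, np.float64(-5.0)), (267.5, np.float64(-5.0))]
320 [(200.5, np.float64(-24.0)), (201.5, np.float64(-30.0)), (202.5, np.float64(-11.0)), (203.5, np.float64(10.0)), (204.5, np.float64(5.0)), (239.5, np.float64(-7.0)), (240.5, np.float64(-7.0)), (243.5, np.float64(13.0)), (244.5, np.float64(9.0)), (263.5, np.float64(16.0)), (264.5, np.float64(30.0)), (265.5, np.float64(10.0))]
222 0.026 w 0.04061126654601475 mid [ 0.6354 -0.1369]
222 0.028 w 0.04018642706653769 mid [ 0.6346 -0.1366]
222 0.03 w 0.03976158758706053 mid [ 0.6337 -0.1363]
222 0.032 w 0.03933674810758337 mid [ 0.6328 -0.136 ]
222 0.034 w 0.03891190862810621 mid [ 0.632  -0.1357]
350 0.026 w 0.040563149753647554 mid [ 0.6258 -0.0573]
350 0.028 w 0.04013881362988329 mid [ 0.625  -0.0579]
350 0.03 w 0.03971447750611902 mid [ 0.6243 -0.0584]
350 0.032 w 0.03929014138235486 mid [ 0.6235 -0.059 ]
350 0.034 w 0.03886580525859059 mid [ 0.6228 -0.0595]
```

Request:
move_arm:
  motion:
    - [[-0.027,0,0.1],[0,0,0],5]
    - [[-0.027,0,0.2],[0,0,0],5]
    - [[-0.027,0,0.3],[0,0,0],5]
    - [[-0.027,0,0.38],[0,0,0],5]
    - [[-0.027,0,0.43],[0,0,0],5]
    - [[-0.027,0,0.43],[0,0,0],5]
    - [[-0.027,0,0.43],[0,0,0],5]

```text
time_s: 6.7
eef_pos: [0.6294, -0.0995, 0.0554]
eef_rot: [0.0, -0.06, 0.998, -0.0]
wrist_force: [-0.8, 0.2, 1.8]
opening: 0.177
```

Request:
move_arm:
  motion:
    - [[0,0,0.02],[0,0,0],5]
    - [[0,0,0.05],[0,0,0],5]
    - [[0,0,0.05],[0,0,0],5]

```text
time_s: 7.08
eef_pos: [0.6295, -0.0995, 0.0522]
eef_rot: [0.0, -0.06, 0.998, -0.0]
wrist_force: [-1.0, 0.2, 3.3]
opening: 0.179
```

Request:
move_arm:
  motion:
    - [[0,0,0.02],[0,0,0],5]
    - [[0,0,0.03],[0,0,0],5]
    - [[0,0,0.03],[0,0,0],5]

```text
time_s: 7.45
eef_pos: [0.6295, -0.0995, 0.051]
eef_rot: [0.0, -0.06, 0.998, -0.0]
wrist_force: [-3.1, 0.4, 7.0]
opening: 0.182
```

Request:
move_arm:
  motion:
    - [[0,0,0.01],[0,0,0],5]
    - [[0,0,0.015],[0,0,0],5]
    - [[0,0,0.015],[0,0,0],5]

```text
time_s: 7.82
eef_pos: [0.6295, -0.0995, 0.0509]
eef_rot: [-0.0, -0.06, 0.998, -0.0]
wrist_force: [-4.7, 2.0, 13.1]
opening: 0.176
```

```bash
python3 - <<'E'
from h import *
import pickle
np.set_printoptions(precision=4,suppress=True)
o=monitor.get_obs();F=[o['wrist_force']];T=[o['torque']];
a=shot('wrist'); c=viewer.calibration('wrist');o=monitor.get_obs();F+=[o['wrist_force']];T+=[o['torque']]
print(o['time_s'],o['eef_pos'],np.array(o['eef_rot']),F,T)
cv2.imwrite('pics/w4raw.png',a);pickle.dump(c,open('c4.pkl','wb'))
b=cv2.imread('pics/w3raw.png')
cv2.imwrite('pics/w4.png',cv2.convertScaleAbs(np.hstack([cv2.resize(x[190:360,210:350],None,fx=2.8,fy=2.8,interpolation=2) for x in(b,a)]),alpha=2))
E
```

```text
7.875 [ 0.6295 -0.0995  0.0509] [ 0.     -0.0601  0.9982 -0.0001] [array([-4.7134,  1.9618, 13.1279]), array([-6.255 ,  1.3033, 12.3626])] [array([0.3196, 0.9763, 0.0481]), array([ 0.2876,  0.9677, -0.0226])]
```

View pics/w4.png

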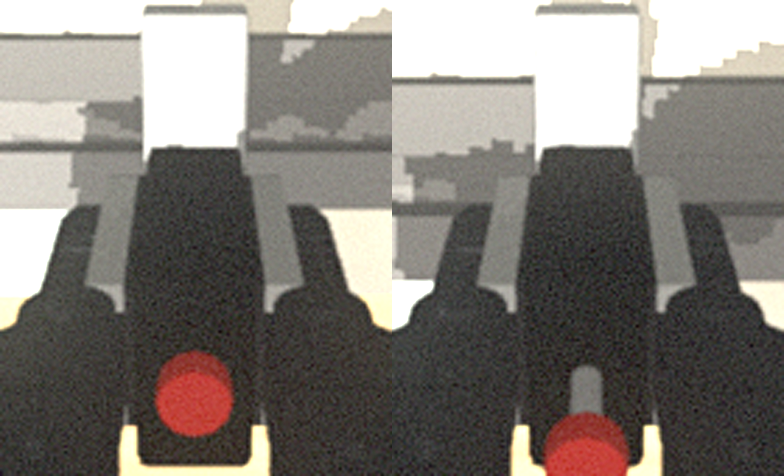

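The cap has risen far above the body, with a long stretch of rod showing, so the groove should be 6 mm deep. I'll ease the sideways force and hold for over a second.

Request:
move_arm:
  motion:
    - [[0.01,0,-0.002],[0,0,0],5]
    - [[0.01,0,-0.002],[0,0,0],5]
    - [[0.01,0,-0.002],[0,0,0],5]

```text
time_s: 8.25
eef_pos: [0.6295, -0.0995, 0.0509]
eef_rot: [0.001, -0.06, 0.998, -0.0]
wrist_force: [-2.7, 1.9, 10.2]
opening: 0.184
```

```bash
python3 - <<'E'
from h import *
import pickle
np.set_printoptions(precision=4,suppress=True)
def cap(f):
    a=cv2.imread(f) if isinstance(f,str) else f
    hsv=cv2.cvtColor(a,cv2.COLOR_BGR2HSV); m=(((hsv[...,0]<8)|(hsv[...,0]>172))&(hsv[...,1]>120)&(hsv[...,2]>60)).astype(np.uint8)
    n,l,s,ce=cv2.connectedComponentsWithStats(m); i=1+np.argmax(s[1:,4]); return s[i],ce[i]
print(cap('pics/w3raw.png'),cap('pics/w4raw.png'))
c=viewer.calibration('wrist');f=K(c)[0]
# predicted cap top-face centre for rises
o=monitor.get_obs();p=np.array(o['eef_pos']);
for h in(0,.004,.012):
    top=p+[0,0,.0375+h]; q=[proj(c,top+np.array([dx,dy,0])) for dx,dy in((0,0),(0.004,0),(-.004,0))]; print(h,q)
print(o['wrist_force'],o['torque'],o['eef_pos'])
E
```

```text
(array([265, 316,  28,  30, 657], dtype=int32), array([278.9346, 330.7002])) (array([264, 337,  31,  34, 775], dtype=int32), array([278.9355, 353.5355]))
0 [array([283.097 , 332.4063]), array([281.7025, 341.8798]), array([284.5204, 322.736 ])]
0.004 [array([283.2234, 340.2068]), array([281.7801, 349.9208]), array([284.6977, 330.2841])]
0.012 [array([283.5042, 357.5374]), array([281.9523, 367.7656]), array([285.0919, 347.073 ])]
[-2.7037  1.9123 10.1869] [ 0.3606  0.5428 -0.0101] [ 0.6295 -0.0995  0.0509]
```

The lower edge of the cap moved 25 px. 12 mm of probe travel predicts 25.1 px and 4 mm predicts 7.8, so the groove is 6 mm deep and the white stop is needed. The wrist reads about 10 N. Now I'll hold it there.

Request:
move_arm:
  motion:
    - [[0.003,0,0.003],[0,0,0],5]
    - [[0.003,0,0.003],[0,0,0],5]
    - [[0.003,0,0.003],[0,0,0],5]
    - [[0.003,0,0.003],[0,0,0],5]
    - [[0.003,0,0.003],[0,0,0],5]
    - [[0.003,0,0.003],[0,0,0],5]
    - [[0.003,0,0.003],[0,0,0],5]
    - [[0.003,0,0.003],[0,0,0],5]
    - [[0.003,0,0.003],[0,0,0],5]
    - [[0.003,0,0.003],[0,0,0],5]

```text
time_s: 9.5
eef_pos: [0.6295, -0.0995, 0.0509]
eef_rot: [0.001, -0.06, 0.998, -0.0]
wrist_force: [-2.2, 2.2, 10.7]
opening: 0.181
```

```bash
python3 - <<'E'
from h import *
import pickle
np.set_printoptions(precision=4,suppress=True)
a=shot('wrist');cv2.imwrite('pics/w5raw.png',a)
hsv=cv2.cvtColor(a,cv2.COLOR_BGR2HSV); m=(((hsv[...,0]<8)|(hsv[...,0]>172))&(hsv[...,1]>120)&(hsv[...,2]>60)).astype(np.uint8)
n,l,s,ce=cv2.connectedComponentsWithStats(m); i=1+np.argmax(s[1:,4]);print(s[i],ce[i])
o=monitor.get_obs();print(o['wrist_force'],o['torque'],o['eef_pos'],o['eef_rot'],o['time_s'])
E
```

```text
[264 338  30  33 774] [278.9186 353.5724]
[-3.2466  2.7697 11.9187] [0.3865 0.569  0.0627] [ 0.6294 -0.0995  0.0509] [ 0.0009 -0.06    0.9982 -0.0002] 9.55
```

Request:
move_arm:
  motion:
    - [[0.0,0,-0.1],[0,0,0],5]
    - [[0,0,-0.5],[0,0,0],5]
    - [[0,0,-1.2],[0,0,0],5]
    - [[0,0,-2.1],[0,0,0],5]
    - [[0.6,0.21,-2.1],[0,0,0.3],5]
    - [[1.2,0.42,-2.1],[0,0,0.6],5]
    - [[1.81,0.64,-2.0],[0,0,0.92],5]
    - [[1.81,0.64,-1.7],[0,0,0.92],5]
    - [[1.81,0.64,-1.7],[0,0,0.92],5]
    - [[1.81,0.64,-1.7],[0,0,0.92],5]

```text
time_s: 10.8
eef_pos: [0.5172, -0.0749, 0.1515]
eef_rot: [0.0, 0.004, 1.0, -0.0]
wrist_force: [-0.0, 0.3, -0.8]
opening: 0.177
```

```bash
python3 - <<'E'
from h import *
import pickle
np.set_printoptions(precision=4,suppress=True)
a=shot('wrist');c=viewer.calibration('wrist');pickle.dump(c,open('c6.pkl','wb'));cv2.imwrite('pics/w6raw.png',a)
o=monitor.get_obs();print(o['wrist_force'],o['eef_pos'],o['eef_rot'],o['time_s'])
p=np.array(o['eef_pos'])
cv2.imwrite('pics/w6.png',cv2.convertScaleAbs(cv2.resize(a,None,fx=1.42,fy=1.42,interpolation=3),alpha=1.5))
# where jar's rim (centre at .5178,-.0741) should appear
for r in(.031,.027):
  print([np.round(proj(c,[.5175+r*np.cos(t),-.0739+r*np.sin(t),.100])*1.42) for t in(np.pi/2,np.pi*.75,np.pi,np.pi*1.25,np.pi*1.5)])
E
```

```text
[-0.1702  0.207  -0.7711] [ 0.5173 -0.0749  0.1517] [ 0.0004  0.0042  1.     -0.0001] 10.85
[array([475., 334.]), array([455., 285.]), array([402., 264.]), array([349., 286.]), array([330., 336.])]
[array([465., 334.]), array([448., 292.]), array([402., 274.]), array([356., 293.]), array([339., 335.])]
```

View pics/w6.png

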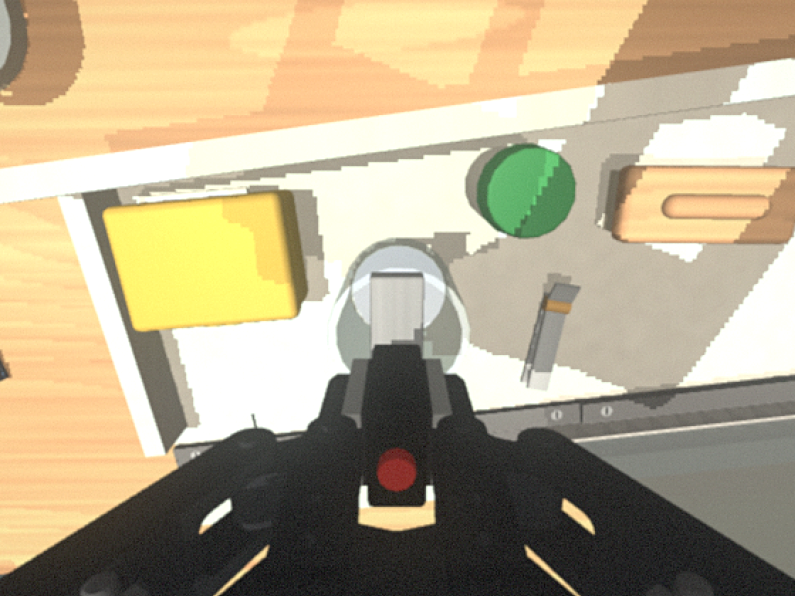

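The jar is unmoved, with its rim spanning columns about 333–469 as predicted. The gauge is over it, so I'll lower it.

Request:
move_arm:
  motion:
    - [[0,0.01,0.15],[0,0,0],5]
    - [[0,0.01,0.3],[0,0,0],5]
    - [[0,0.01,0.4],[0,0,0],5]
    - [[0,0.01,0.46],[0,0,0],5]
    - [[0,0.01,0.48],[0,0,0],5]
    - [[0,0.01,0.48],[0,0,0],5]

```text
time_s: 11.6
eef_pos: [0.5163, -0.0739, 0.1227]
eef_rot: [0.0, 0.004, 1.0, -0.0]
wrist_force: [-0.1, 0.7, -1.1]
opening: 0.178
```

Request:
move_arm:
  motion:
    - [[0,0,0.01],[0,0,0],5]
    - [[0,0,0.02],[0,0,0],5]
    - [[0,0,0.02],[0,0,0],5]

```text
time_s: 11.98
eef_pos: [0.5162, -0.0739, 0.1214]
eef_rot: [0.0, 0.004, 1.0, 0.0]
wrist_force: [0.7, 0.3, -0.9]
opening: 0.183
```

Request:
move_arm:
  motion:
    - [[0,0,0.007],[0,0,0],5]
    - [[0,0,0.015],[0,0,0],5]
    - [[0,0,0.015],[0,0,0],5]

```text
time_s: 12.35
eef_pos: [0.5163, -0.0739, 0.1206]
eef_rot: [0.0, 0.004, 1.0, -0.0]
wrist_force: [-0.7, -0.9, 1.0]
opening: 0.176
```

Request:
move_arm:
  motion:
    - [[0,0,0],[0,0,0],30]
    - [[0,0,0],[0,0,0],60]
    - [[0,0,0],[0,0,0],60]
    - [[0,0,-0.3],[0,0,0],60]
    - [[0,0,-0.9],[0,0,0],60]
    - [[0,0,-1.5],[0,0,0],60]
    - [[0.06,-1,-1.5],[0,0,-0.3],60]
    - [[0.12,-2,-1.5],[0,0,-0.6],60]
    - [[0.2,-3,-1.4],[0,0,-0.9],60]
    - [[0.25,-4,-1.33],[0,0,-1.27],60]

```text
time_s: 13.6
eef_pos: [0.4991, -0.3158, 0.2019]
eef_rot: [0.001, -0.085, 0.996, -0.001]
wrist_force: [0.5, -0.0, -0.0]
opening: 0.604
```

Request:
move_arm:
  motion:
    - [[0.24,-1.1,0],[0,0,0],60]
    - [[0.24,-1.1,0],[0,0,0],60]
    - [[0.24,-1.1,0],[0,0,0],60]
    - [[0.24,-1.1,0],[0,0,0],60]

```text
time_s: 14.1
eef_pos: [0.4964, -0.3798, 0.2008]
eef_rot: [0.0, -0.085, 0.996, 0.0]
wrist_force: [0.3, 0.3, -1.0]
opening: 0.599
```

```bash
python3 - <<'E'
from h import *
import pickle
np.set_printoptions(precision=4,suppress=True)
a=shot('wrist');c=viewer.calibration('wrist');pickle.dump(c,open('c7.pkl','wb'));cv2.imwrite('pics/w7raw.png',a)
o=monitor.get_obs();print(o['wrist_force'],o['eef_pos'],o['eef_rot'],o['time_s'])
cv2.imwrite('pics/w7.png',cv2.convertScaleAbs(cv2.resize(a,None,fx=1.42,fy=1.42,interpolation=3),alpha=1.4))
for n in('stop_white','stop_orange'):
    for d in spotter.outline_of('wrist',n): 
        u=np.array(d['centre'])*[560,420]; print(n,d['score'],u,ray(c,u,.02))
E
```

```text
[-0.4832  0.523  -0.9101] [ 0.4965 -0.3797  0.2008] [ 0.0001 -0.0852  0.9964  0.0001] 14.15
stop_white 0.83 [204.624  64.596] [ 0.3989 -0.4649  0.02  ]
stop_white 0.81 [266.896 184.086] [ 0.4964 -0.3934  0.02  ]
stop_white 0.76 [145.376 165.018] [ 0.4977 -0.512   0.02  ]
stop_orange 0.66 [271.992 239.904] [ 0.554  -0.3788  0.02  ]
```

View pics/w7.png

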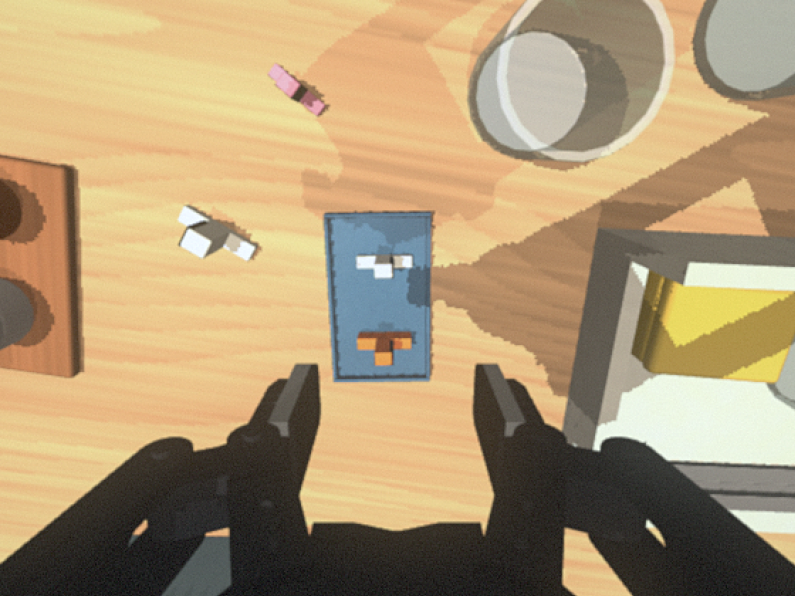

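In the dish, the white stop has its foot from (357,262) to (412,261) and its tab top at about (384,271). The orange one is below it. The bigger white and the pink one lie outside.

```bash
python3 - <<'E'
from h import *
import pickle
np.set_printoptions(precision=4,suppress=True)
c=pickle.load(open('c7.pkl','rb')); a=cv2.imread('pics/w7raw.png')
o=spotter
m=(a.min(2)>95); m[:165]=0;m[210:]=0;m[:,:235]=0;m[:,300:]=0
ys,xs=np.nonzero(m);print(xs.min(),xs.max(),ys.min(),ys.max(),m.sum())
for y in range(ys.min(),ys.max()+1): r=np.nonzero(m[y])[0]; print(y,r.min() if len(r) else '',r.max() if len(r) else '',len(r))
for n,uv,z in(('footL',(357,262),.011),('footR',(412,261),.011),('tab',(383.5,271),.037),('dishTL',(324,212),.01),('dishBL',(333,382),.01),('dishBR',(431,380),.01),('dishTR',(433,211),.01)):
    print(n,ray(c,np.array(uv)/1.42,z))
E
```

```text
250 290 180 196 405
180 251 289 27
181 250 290 29
182 250 290 28
183 250 290 28
184 251 290 27
185 251 290 37
186 250 290 39
187 251 290 38
188 251 289 37
189 251 275 25
190 263 275 13
191 263 275 13
192 263 276 14
193 263 276 14
194 263 276 14
195 263 275 13
196 264 274 9
footL [ 0.5016 -0.4088  0.011 ]
footR [ 0.4943 -0.3703  0.011 ]
tab [ 0.4983 -0.3895  0.037 ]
dishTL [ 0.4707 -0.4364  0.01  ]
dishBL [ 0.5992 -0.4133  0.01  ]
dishBR [ 0.5847 -0.3389  0.01  ]
dishTR [ 0.4573 -0.3623  0.01  ]
```

Request:
move_arm:
  motion:
    - [[0,-0.165,0.8],[0,0,-0.07],60]
    - [[0,-0.165,1.6],[0,0,-0.07],60]
    - [[0,-0.165,2.3],[0,0,-0.07],60]
    - [[0,-0.165,2.7],[0,0,-0.07],60]
    - [[0,-0.165,2.85],[0,0,-0.07],60]
    - [[0,-0.165,2.85],[0,0,-0.07],60]
    - [[0,-0.165,2.85],[0,0,-0.07],60]

```text
time_s: 15.12
eef_pos: [0.4987, -0.3917, 0.031]
eef_rot: [0.001, -0.089, 0.996, -0.001]
wrist_force: [0.3, 0.4, -1.1]
opening: 0.599
```

```bash
python3 - <<'E'
from h import *
np.set_printoptions(precision=4,suppress=True)
a=shot('wrist');c=viewer.calibration('wrist');cv2.imwrite('pics/w8raw.png',a)
o=monitor.get_obs();p=np.array(o['eef_pos']);print(p,o['eef_rot'],o['time_s'],o['wrist_force'])
f,cx,cy,E=K(c)
a2=a[120:420,130:430]
cv2.imwrite('pics/w8.png',cv2.convertScaleAbs(cv2.resize(a2,None,fx=2,fy=2,interpolation=3),alpha=1.4))
q=o['eef_rot'];M=R.from_quat([q[1],q[2],q[3],q[0]]).as_matrix()
for off in((0,0),(.005,0),(-.005,0),(0,.006),(0,-.006)):
    pt=[.4983,-.3895,.037]+M@np.array([*off,0]);print(off,(proj(c,pt)-[130,120])*2)
E
```

```text
[ 0.4986 -0.3918  0.031 ] [ 0.0008 -0.0893  0.996  -0.0011] 15.175 [ 0.5138  0.4765 -0.2784]
(0, 0) [315.0287 331.1911]
(0.005, 0) [315.1945 310.9149]
(-0.005, 0) [314.8663 351.058 ]
(0, 0.006) [342.2313 331.1945]
(0, -0.006) [287.8287 331.1877]
```

View pics/w8.png

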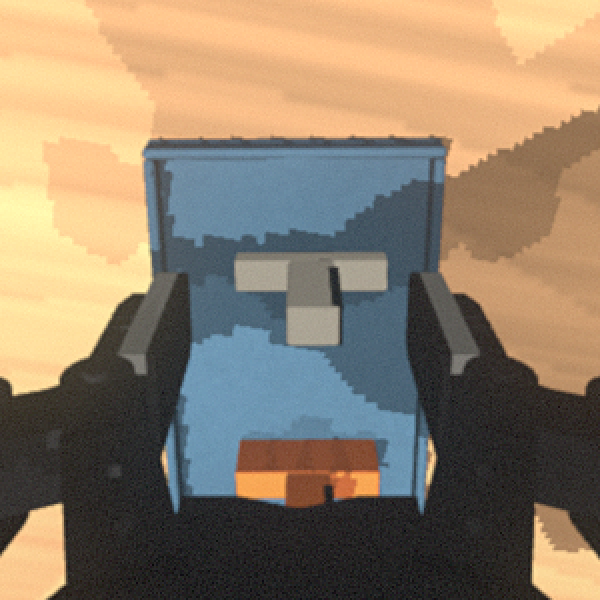

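The tab top is at about (313,326) in the crop, centred and square between the fingers. I'll lower and grip.

Request:
move_arm:
  motion:
    - [[0.02,0.03,0.07],[0,0,0],60]
    - [[0.02,0.03,0.14],[0,0,0],50]
    - [[0.02,0.03,0.14],[0,0,0],30]
    - [[0.02,0.03,0.14],[0,0,0],5]
    - [[0.02,0.03,0.14],[0,0,0],5]
    - [[0.02,0.03,0.14],[0,0,0],5]
    - [[0.02,0.03,0.14],[0,0,0],5]
    - [[0.02,0.03,0.14],[0,0,0],5]
    - [[0.02,0.03,0.14],[0,0,0],5]

```text
time_s: 16.3
eef_pos: [0.4963, -0.3895, 0.021]
eef_rot: [0.0, -0.089, 0.996, -0.0]
wrist_force: [-0.3, 0.2, -0.1]
opening: 0.12
```

```bash
python3 - <<'E'
from h import *
import pickle
np.set_printoptions(precision=4,suppress=True)
c=pickle.load(open('c3.pkl','rb'))
P=[ray(c,np.array(u)/1.42,.025) for u in((248,281),(259,376))];print(P)
e=[ray(c,np.array(u)/1.42,.030) for u in((119.5,305),(129,360))];print('end',e)
ex=np.array([np.cos(.1205),np.sin(.1205)]);ey=np.array([-ex[1],ex[0]])
A=np.array([.6337,-.1363])
for p in P: t=(p[:2]-A)@ey; print('mark on line',A+t*ey)
for p in e: t=(p[:2]-A)@ey; print('end+55',A+(t+.055)*ey)
E
```

```text
[array([ 0.6147, -0.1672,  0.025 ]), array([ 0.6593, -0.1611,  0.025 ])]
end [array([ 0.6303, -0.2196,  0.03  ]), array([ 0.6556, -0.2169,  0.03  ])]
mark on line [ 0.6371 -0.1645]
mark on line [ 0.637  -0.1638]
end+55 [ 0.637  -0.1634]
end+55 [ 0.637  -0.1637]
```

Request:
move_arm:
  motion:
    - [[0,0,-0.3],[0,0,0],5]
    - [[0,0,-1.0],[0,0,0],5]
    - [[-0.4,0.4,-1.65],[0,0,0],5]
    - [[-1.0,1.1,-1.65],[0,0,0.2],5]
    - [[-1.7,1.8,-1.65],[0,0,0.41],5]
    - [[-2.4,2.6,-1.65],[0,0,0.41],5]
    - [[-2.97,3.28,-1.5],[0,0,0.41],5]
    - [[-2.97,3.28,-1.0],[0,0,0.41],5]
    - [[-2.97,3.28,-0.78],[0,0,0.41],5]
    - [[-2.97,3.28,-0.78],[0,0,0.41],5]

```text
time_s: 17.55
eef_pos: [0.6357, -0.1644, 0.0671]
eef_rot: [-0.001, -0.06, 0.998, 0.0]
wrist_force: [0.5, -0.6, -0.7]
opening: 0.125
```

```bash
python3 - <<'E'
from h import *
import pickle
np.set_printoptions(precision=4,suppress=True)
a=shot('wrist');c=viewer.calibration('wrist');cv2.imwrite('pics/w9raw.png',a);pickle.dump(c,open('c9.pkl','wb'))
o=monitor.get_obs();p=np.array(o['eef_pos']);print(p,o['eef_rot'],o['time_s'],o['wrist_force'],o['opening'])
a2=a[140:380,130:450]
cv2.imwrite('pics/w9.png',cv2.convertScaleAbs(cv2.resize(a2,None,fx=2.5,fy=2.5,interpolation=2),alpha=1.5))
E
```

```text
[ 0.6364 -0.1649  0.0682] [-0.0001 -0.0601  0.9982  0.    ] 17.6 [ 0.6627 -0.507  -0.6583] 0.12468881404575505
```

View pics/w9.png

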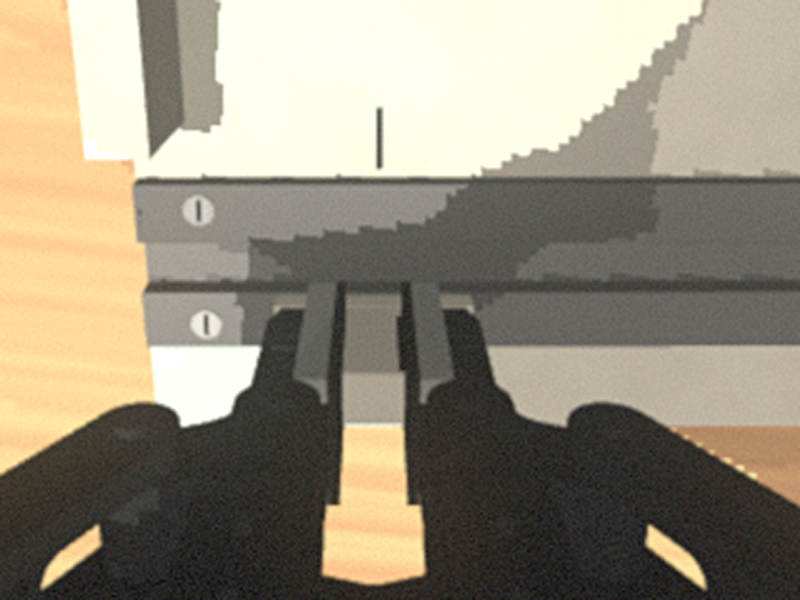

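```bash
python3 - <<'E'
from h import *
import pickle
np.set_printoptions(precision=4,suppress=True)
c=pickle.load(open('c9.pkl','rb'))
g=lambda uv,z:ray(c,np.array(uv)/2.5+[130,140],z)[:2]
im=cv2.cvtColor(cv2.imread('pics/w9raw.png'),cv2.COLOR_BGR2GRAY).astype(float)
for u0,u1 in((200,225),(360,420)):
    d=np.diff(im[205:285,u0:u1].mean(1)); print(u0,[(205+i+.5,round(d[i])) for i in range(len(d)) if abs(d[i])>6])
d=np.diff(im[288:312,270:288].mean(1));print('tab rows',[(288+i+.5,round(d[i])) for i in range(len(d)) if abs(d[i])>4])
ex=np.array([np.cos(.1205),np.sin(.1205)]);ey=np.array([-ex[1],ex[0]])
T=g((373.5,397.5),.0842)
n=g((373,183),.030);f=g((373,346),.030);m=g((379,166),.025)
tcp=np.array([.6360,-.1647])
for k,v in dict(tab=T,near=n,far=f,mid=(n+f)/2,mark=m,tcp=tcp).items(): print(k,v,'along ex',(v-tcp)@ex,'ey',(v-tcp)@ey)
for z in(.0582,.0522): print(z,[(g((285,r),z)-tcp)@ex for r in(291,310)])
E
```

```text
200 [(209.5, -31), (210.5, -56), (211.5, -31), (212.5, 12), (213.5, 25), (214.5, 8), (218.5, 6), (229.5, -6), (236.5, 7), (250.5, -7), (251.5, -21), (252.5, -19), (255.5, 9), (256.5, 34), (257.5, 12), (274.5, -7), (275.5, -6), (277.5, 31), (278.5, 33), (279.5, 9)]
360 [(209.5, -18), (210.5, -28), (211.5, -12), (212.5, 9), (213.5, 7), (251.5, -8), (255.5, 7), (256.5, 13), (277.5, 28), (278.5, 21)]
tab rows [(288.5, 13), (289.5, 11), (308.5, 32), (309.5, 20)]
tab [ 0.637  -0.1661] along ex 0.0008547060646108544 ey -0.0015637059348574884
near [ 0.6177 -0.1686] along ex -0.018624318544951786 ey -0.001648891246293403
far [ 0.6578 -0.1637] along ex 0.021749857041414737 ey -0.0016706695364066284
mid [ 0.6378 -0.1662] along ex 0.0015627692482315313 ey -0.0016597803913500223
mark [ 0.6152 -0.1675] along ex -0.02102762776248624 ey -0.00029357572380323574
tcp [ 0.636  -0.1647] along ex 0.0 ey 0.0
0.0582 [np.float64(-0.005962352754382057), np.float64(-0.0019160892949615337)]
0.0522 [np.float64(-0.0030895062625377473), np.float64(0.001125003631032872)]
```

The stop hovers square over the groove. It needs about 0.6 mm across and 1.3 mm along. I'll lower it gently.

Request:
move_arm:
  motion:
    - [[-0.01,0.022,0.1],[0,0,0],5]
    - [[-0.01,0.022,0.2],[0,0,0],5]
    - [[-0.01,0.022,0.28],[0,0,0],5]
    - [[-0.01,0.022,0.33],[0,0,0],5]
    - [[-0.01,0.022,0.36],[0,0,0],5]
    - [[-0.01,0.022,0.38],[0,0,0],5]
    - [[-0.01,0.022,0.4],[0,0,0],5]
    - [[-0.01,0.022,0.4],[0,0,0],5]

```text
time_s: 18.6
eef_pos: [0.6372, -0.1628, 0.0479]
eef_rot: [-0.0, -0.061, 0.998, -0.0]
wrist_force: [-13.8, 4.2, 28.2]
opening: 0.127
```

Contact came too early, at lip height, so I'm backing off to look.

Request:
move_arm:
  motion:
    - [[0,0,-0.08],[0,0,0],5]
    - [[0,0,-0.1],[0,0,0],5]
    - [[0,0,-0.1],[0,0,0],5]
    - [[0,0,-0.1],[0,0,0],5]

```text
time_s: 19.1
eef_pos: [0.6368, -0.1626, 0.049]
eef_rot: [-0.0, -0.061, 0.998, 0.0]
wrist_force: [-0.1, -0.2, -0.7]
opening: 0.118
```

```bash
python3 - <<'E'
from h import *
import pickle
np.set_printoptions(precision=4,suppress=True)
a=shot('wrist');c=viewer.calibration('wrist');cv2.imwrite('pics/w10raw.png',a);pickle.dump(c,open('c10.pkl','wb'))
o=monitor.get_obs();p=np.array(o['eef_pos']);print(p,o['eef_rot'],o['time_s'],o['wrist_force'],o['opening'])
a2=a[190:350,190:390]
cv2.imwrite('pics/w10.png',cv2.convertScaleAbs(cv2.resize(a2,None,fx=4,fy=3.75,interpolation=2),alpha=1.8))
E
```

```text
[ 0.6368 -0.1626  0.0491] [-0.0003 -0.0607  0.9982  0.0002] 19.15 [-0.1528 -0.3216  0.0765] 0.12363435826532215
```

View pics/w10.png

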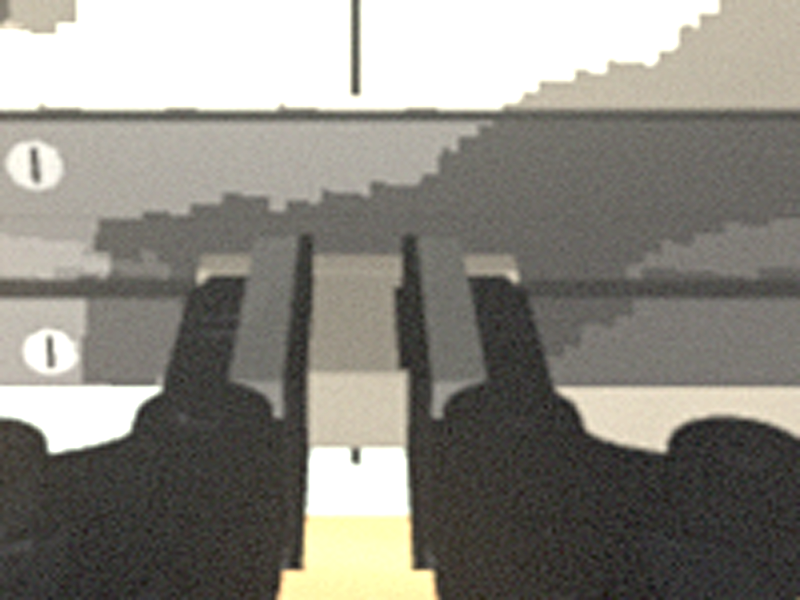

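```bash
python3 - <<'E'
from h import *
import pickle
np.set_printoptions(precision=4,suppress=True)
c=pickle.load(open('c10.pkl','rb'))
im=cv2.cvtColor(cv2.imread('pics/w10raw.png'),cv2.COLOR_BGR2GRAY).astype(float)
ed=lambda u0,u1,v0,v1,t:[(v0+i+1,round(x)) for i,x in enumerate(np.diff(im[v0:v1,u0:u1].mean(1))) if abs(x)>t]
print('foot L',ed(241,250,250,264,4),'R',ed(308,318,250,264,4));print('mid',ed(272,288,245,315,4))
print('lips L',ed(193,207,213,300,4));print('lips R',ed(340,385,213,300,4))
ex=np.array([np.cos(.1205),np.sin(.1205)]);t=np.array([.6368,-.1626])
E=lambda v,z,u=280:round(float((ray(c,(u,v),z)[:2]-t)@ex)*1e3,2)
for z in(.029,.0303,.032): print('z',z,'lip outer near',E(220.5,z),'inner near',E(247.3,z),'inner far',E(269,z),'outer far',E(292.5,z))
for z in(.031,.033,.035): print('foot near bottom edge',z,E(257.5,z),'tab top centre',E(298.7,z+.032), 'tab edges',E(288.7,z+.032),E(308.7,z+.032))
E
```

```text
foot L [(257, 6), (258, 13), (259, 4), (262, 5), (263, -20)] R [(257, 7), (258, 15), (259, 5), (262, 5), (263, -20)]
mid [(257, 5), (258, 14), (259, 5), (289, 14), (290, 11), (309, 23), (310, 23), (311, 6), (313, 6), (314, 10)]
lips L [(218, -30), (219, -54), (220, -34), (222, 26), (223, 16), (227, 4), (228, 14), (229, 6), (240, -13), (241, -9), (253, 5), (254, 7), (264, -22), (265, -22), (269, 24), (270, 25), (271, 6), (278, 15), (279, 10), (289, -14), (290, -11), (291, -4), (293, 55), (294, 24)]
lips R [(218, -8), (219, -26), (220, -19), (222, 8), (223, 4), (264, -8), (265, -7), (269, 10), (270, 10), (293, 41), (294, 17)]
z 0.029 lip outer near -21.1 inner near -6.6 inner far 5.71 outer far 19.66
z 0.0303 lip outer near -21.56 inner near -7.18 inner far 5.03 outer far 18.86
z 0.032 lip outer near -22.16 inner near -7.93 inner far 4.14 outer far 17.81
foot near bottom edge 0.031 -1.84 tab top centre 1.7 tab edges -3.05 6.55
foot near bottom edge 0.033 -2.81 tab top centre 0.42 tab edges -4.25 5.19
foot near bottom edge 0.035 -3.77 tab top centre -0.86 tab edges -5.45 3.83
```

The foot sits about 2 mm too far to +x and caught the far lip, which agrees with the -x reaction force. I'll shift it back 2 mm and descend in small steps.

Request:
move_arm:
  motion:
    - [[0.034,-0.007,-0.02],[0,0,0],5]
    - [[0.034,-0.007,0],[0,0,0],5]
    - [[0.034,-0.007,0.03],[0,0,0],5]
    - [[0.034,-0.007,0.05],[0,0,0],5]
    - [[0.034,-0.007,0.05],[0,0,0],5]

```text
time_s: 19.77
eef_pos: [0.635, -0.1633, 0.0465]
eef_rot: [-0.0, -0.061, 0.998, 0.0]
wrist_force: [0.5, -0.8, 0.2]
opening: 0.122
```

Request:
move_arm:
  motion:
    - [[0,0,0.02],[0,0,0],5]
    - [[0,0,0.04],[0,0,0],5]
    - [[0,0,0.04],[0,0,0],5]

```text
time_s: 20.15
eef_pos: [0.635, -0.1633, 0.0442]
eef_rot: [-0.0, -0.061, 0.998, 0.0]
wrist_force: [0.1, 0.3, 0.6]
opening: 0.123
```

It's in the groove with no force. Continuing down.

Request:
move_arm:
  motion:
    - [[0,0,0.02],[0,0,0],5]
    - [[0,0,0.04],[0,0,0],5]
    - [[0,0,0.04],[0,0,0],5]

```text
time_s: 20.52
eef_pos: [0.6352, -0.1634, 0.0422]
eef_rot: [0.0, -0.061, 0.998, -0.0]
wrist_force: [-1.8, 0.1, 2.9]
opening: 0.122
```

Request:
move_arm:
  motion:
    - [[0,0,0.01],[0,0,0],5]
    - [[0,0,0.02],[0,0,0],5]
    - [[0,0,0.02],[0,0,0],5]

```text
time_s: 20.9
eef_pos: [0.6353, -0.1634, 0.0421]
eef_rot: [0.0, -0.061, 0.998, -0.0]
wrist_force: [-5.0, 1.9, 10.6]
opening: 0.125
```

The foot sank 5.8 mm past lip contact and stopped firmly on the floor. I'll ease off, release and look.

Request:
move_arm:
  motion:
    - [[0,0,-0.012],[0,0,0],5]
    - [[0,0,-0.012],[0,0,0],5]
    - [[0,0,-0.012],[0,0,0],25]
    - [[0,0,-0.012],[0,0,0],45]
    - [[0,0,-0.012],[0,0,0],45]
    - [[0,0,-0.2],[0,0,0],45]
    - [[0,0,-0.6],[0,0,0],45]
    - [[0,0,-1.2],[0,0,0],45]
    - [[0,0,-1.6],[0,0,0],45]
    - [[0,0,-1.6],[0,0,0],45]

```text
time_s: 22.15
eef_pos: [0.6369, -0.1642, 0.1401]
eef_rot: [0.003, -0.061, 0.998, -0.001]
wrist_force: [-0.5, 0.1, -0.0]
opening: 0.451
```

```bash
python3 - <<'E'
from h import *
import pickle
np.set_printoptions(precision=4,suppress=True)
a=shot('wrist');c=viewer.calibration('wrist');cv2.imwrite('pics/w11raw.png',a);pickle.dump(c,open('c11.pkl','wb'))
o=monitor.get_obs();p=np.array(o['eef_pos']);print(p,o['eef_rot'],o['time_s'],o['wrist_force'],o['opening'])
L=cv2.resize(a[170:320,180:380],None,fx=4,fy=4,interpolation=2)
cv2.imwrite('pics/w11.png',cv2.convertScaleAbs(L,alpha=1.5))
E
```

```text
[ 0.6357 -0.1637  0.1379] [ 0.0011 -0.0607  0.9982 -0.0006] 22.2 [-0.3989  0.3768 -0.4665] 0.4514349876550755
```

The picture budget is used up, so I'll check by numbers instead.

```bash
python3 - <<'E'
from h import *
import pickle
np.set_printoptions(precision=4,suppress=True,linewidth=160)
c=pickle.load(open('c11.pkl','rb')); a=cv2.imread('pics/w11raw.png')
r=[d for d in spotter.outline_of('wrist','stop_white')]
ex=np.array([np.cos(.1205),np.sin(.1205)]);ey=np.array([-ex[1],ex[0]]);A=np.array([.6370,-.164])
for d in r[:3]:
    m=d['region'];ys,xs=np.nonzero(m);print(d['score'],np.array(d['centre'])*[560,420],xs.min(),xs.max(),ys.min(),ys.max())
    if 200<xs.mean()<350:
        for y in range(ys.min(),ys.max()+1): q=np.nonzero(m[y])[0]; print(y,q.min(),q.max(),end='; ')
        print()
im=cv2.cvtColor(a,cv2.COLOR_BGR2GRAY).astype(int)
u0=int(proj(c,[.637,-.164,.03])[0]);print('u0',u0,'pred centre foot',proj(c,[.637,-.164,.0303]),'tab top',proj(c,[.637,-.164,.0563]))
for u in(u0-32,u0-22,u0-17,u0-13,u0,u0+13,u0+17,u0+22,u0+32): print(u,im[205:285,u-1:u+2].mean(1).astype(int))
E
```

```text
0.69 [279.328 210.   ] 254 305 200 225
200 257 263; 201 255 304; 202 255 304; 203 254 305; 204 254 305; 205 254 305; 206 254 305; 207 254 305; 208 254 305; 209 254 305; 210 254 305; 211 255 304; 212 255 303; 213 257 292; 214 271 290; 215 271 290; 216 271 289; 217 271 289; 218 272 289; 219 272 289; 220 272 289; 221 272 290; 222 272 289; 223 272 289; 224 273 289; 225 287 288; 
u0 280 pred centre foot [280.5773 209.7608] tab top [280.6654 221.0746]
248 [107 106 106 107 107 111  84  57  57  95 108 108 106 106 104 105 107 105 106 103 104 105 103 102 104 127 159 167 166 167 166 165 168 166 166 168 166 166 167
 165 167 165 165 166 167 165 166 167 167 167 168 154 143 141 141 139 139 139 140 143 144 144 146 144 144 142 140 137 136 135 135 135 135 139 143 145 141 142
 141 141]
258 [170 169 169 168 170 169 171 172 126  97 105 106 105 104 105 105 104 105 105 106 102 102 104 102 104 128 158 166 167 164 167 166 166 165 165 168 166 165 167
 166 167 167 167 166 166 167 165 166 166 167 167 153 144 145 143 140 139 140 139 140 142 144 145 146 146 145 141 141 138 136 136 135 135 136 138 143 145 141
 141
[... 1601 characters left out ...]
46 143 140 139 137 137 134 134 134
 136 143]
302 [137 135 134 136 134 134 136 137 102  68  69  71  70  71  71  71  71  71  72  73  71  69  70  70  71  92 110 116 134 141 141 141 159 167 166 166 166 167 164
 165 166 166 166 166 165 166 167 166 165 167 166 150 136 138 142 141 144 145 144 143 141 140 141 143 144 145 144 145 145 146 144 141 139 137 136 135 134 134
 134 138]
312 [ 74  75  73  74  65  58  53  49  51  67  71  70  71  71  70  70  70  71  69  73  70  68  71  68  72  89 112 116 118 117 115 114 115 145 164 166 165 164 166
 166 164 166 165 165 166 165 165 164 166 165 166 149 137 138 137 141 141 143 142 144 142 140 141 141 143 146 145 145 144 145 146 146 142 139 138 136 134 133
 136 139]
```

```bash
python3 - <<'E'
from h import *
np.set_printoptions(precision=3,suppress=True)
def red(a):
    hsv=cv2.cvtColor(a,cv2.COLOR_BGR2HSV); m=(((hsv[...,0]<8)|(hsv[...,0]>172))&(hsv[...,1]>120)&(hsv[...,2]>50)).astype(np.uint8)
    n,l,s,ce=cv2.connectedComponentsWithStats(m); return [(ce[i],s[i,4]) for i in range(1,n) if s[i,4]>6]
for n,f in(('top','t0.png'),('scene','s0.png')):
    b=shot(n,n+'_end.png');print(n,red(cv2.imread('pics/'+f)),red(b))
    for k in('gauge','jar','stop_orange','door_edge','stop_white'): print(k,[(round(d['score'],2),np.array(d['centre'])*[560,420]) for d in spotter.search_frame(n,k)[:4]])
c=viewer.calibration('scene')
print('pred stop in scene: tab top, foot',proj(c,[.637,-.164,.056]),proj(c,[.637,-.164,.03]))
E
```

```text
top [(array([257.214, 183.5  ]), np.int32(28))] []
gauge [(0.55, array([156.408, 166.404]))]
jar [(0.86, array([355.096, 253.596])), (0.85, array([301.112, 276.192]))]
stop_orange [(0.65, array([374.08 , 177.114]))]
door_edge [(0.71, array([167.328, 153.51 ]))]
stop_white [(0.54, array([424.872, 201.6  ])), (0.46, array([406.672, 241.08 ]))]
scene [(array([480.114, 125.471]), np.int32(70)), (array([308.333, 186.857]), np.int32(21)), (array([137.793, 307.552]), np.int32(29))] [(array([480.114, 125.471]), np.int32(70)), (array([308.   , 187.211]), np.int32(19)), (array([137.44, 308.24]), np.int32(25))]
gauge [(0.89, array([305.592, 199.5  ]))]
jar [(0.74, array([185.584, 252.42 ])), (0.73, array([210.28 , 211.008])), (0.72, array([306.376, 226.59 ])), (0.22, array([331.912, 229.404]))]
stop_orange [(0.65, array([225.904, 319.2  ]))]
door_edge [(0.63, array([381.528, 190.302]))]
stop_white [(0.76, array([152.488, 348.81 ])), (0.63, array([327.488, 270.816])), (0.53, array([138.096, 307.482]))]
pred stop in scene: tab top, foot [327.54  264.889] [326.757 274.443]
```

```bash
python3 -c "
from h import *
print(workorder.hand_in(), monitor.get_obs()['time_s'])"
```

```text
the job is handed in; nothing more can be done
the job is handed in; nothing more can be done
```

The groove is 6 mm deep, and the white end stop from the dish now sits in it at the pencil mark. The job is handed in, at about 22 s on the robot's clock.

- **Measuring:** I pressed the gauge down with about 10–13 N for over a second. The red cap rose 25 px in the wrist picture, and 12 mm of probe travel predicts 25.1 px. There was also 2–6 N of sideways force on the wrist during the press.
- **Gauge:** I laid it back across the jar with about 2 N of contact. In the scene camera its cap is within 0.5 px of where it began.
- **Stop:** My first try was about 2 mm off across the groove, and the foot caught the far lip with 28 N. I backed off, shifted it and lowered it again. It then sank 5.8 mm past lip contact, stopped firmly, and I pressed it with about 10 N before letting go.

**Last checks:**
- **Stop position:** The stop is about 1 mm from the mark along the groove and close to the far wall. Its far edge lines up with the lip to within 0.5 px.
- **Flushness:** It rests on the 5.8 mm drop and that edge only, because I had used up the picture budget and could not look at the final picture.
- **Other things:** The door and the orange stop are where they were. The arm hid the gauge and the seated stop from the top camera, so only the scene and wrist cameras confirm those two.

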